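Refit the level knob on the speech amplifier and keep it pressed

ROBOT

A 7-joint arm with a two-finger parallel gripper is mounted at the origin on the work surface. World frame = base frame: x ahead of the robot, y to its left, z up, the work surface at z = 0. Lengths are in m, angles in degrees, forces in N, time in s.
With the tool pointing down it reaches from about 0.425 to 0.875 m from the base axis. Payload 4.7 kg.
Tool frame: the origin (TCP) lies between the finger pads; the fingertips stand 19 mm ahead of it and the grasp point (between the pads) is the TCP; x points along the fingers, z is the direction in which the jaws open and shut, and the axes are right-handed (so a half turn about x gives the same grasp; the last joint's range is limited). The gripper opens to 87 mm and grips with 3 to 60 N. Pads are 19 mm wide; open, the fingers measure 117 mm over their backs; the gripper's body (75 mm by 190 mm) begins 51 mm behind the grasp point.
Start: joints at [77.584, 18.392, -4.016, 83.108, 1.295, 78.541, -3.26], TCP at [0.149, -0.633, 0.205] pointing down, gripper open.
Joint ranges: [-163.93, 163.93], [-17.29, 119.83], [-79.2, 71.16], [3.27, 140.29], [-89.18, 269.18], [5.43, 117.66], [-154.24, 154.24]. Speed limits (degrees/s): [147.25, 147.25, 180, 180, 180, 180, 180].

INTERFACE

Orientations are given as [roll, pitch, yaw] about the fixed x, y, z axes, in that order (R = Rz(yaw) Ry(pitch) Rx(roll)).
In Python, from cell import monitor, read_camera, camera_model, env, regions_of gives the robot as it stands. The module is installed in compiled form; this text tells all that it offers.
- The arm moves only by the tool step_arm, never from a script. Its argument "deltas" is a list of rows, each a list of 5 numbers: the gripper's target within -1 to 1 (fully open at 1, half-way at 0, shut at -1), then the shift along the tool's x, y, z in m, then the turn about the tool's x in degrees. A call has 1 to 12 rows; each row is the pose to reach, as a shift and turn from the pose commanded when the call began, along the tool's axes at that moment; what a row does not reach only later rows make up. A row lasts 1/8 s, in which the tool goes at most 62.5 mm and 10.7 degrees, less where a joint would pass 70% of its speed; a pose out of reach is approached as far as the arm can. A call with a gripper value outside its range is refused whole. The fingers move at their own pace and stop on an object; "newtons" is the grip in N (left out, the last holds). Time passes only in rows, so rows that repeat a pose let the fingers close. It gives the time, the measured TCP pose, the force and the opening at its end, in the units of the state.
- monitor.get_obs(): the state, without advancing time (a new reading comes with each control period).
- read_camera(name): name is "side" or "top"; returns (picture, depth): 480x640x3 uint8, red, green, blue; 480x640 float32, m along the optical axis (not along the pixel's ray), 0 where there is no reading.
- camera_model(name): a dict with "fx", "fy", "cx", "cy" (pixels), "k1" (the pictures are not rectified: a ray, as slopes to the right and down, at radius r is drawn at 1 + k1 r^2 times it, then the intrinsics apply), "xyz" and "attitude" of the camera in the world. Camera axes: x right, y down, z forward; pixel columns grow to the right and rows downward; lengths in m; the calibration is good to about 2 mm. A picture is of the moment at which its call begins. camera_model takes no time and is no camera call.
- env.sign_off(): hands the job in, once; it reports no verdict.
Trained networks look in the newest picture that a camera, given by its name, has taken for a name from the list of things; names that differ only in an ending like _2 or _b are one class to them, and where a whole thing is asked for, a point or a joint stands for the part that bears it (a point fixed in the world has none). Each returns a list of dicts, best first, with "p" (0 to 1); they miss things now and then, are a little off and sometimes report something else, mostly with a low value. They report only what shows in the picture. A call takes as long as a camera call. They do not tell look-alikes from the thing itself.
- regions_of(camera, thing): "pixels" (480x640 bool, what is visible of it) and "pixel" ([column, row] in pixels, amid what is visible of it).
The state is a dict: "time_s": time; "qpos": joint angles; "joint_velocities": joint speeds; "effort": joint torques, N m; "tool_pos": TCP position; "tool_rot": TCP orientation; "force": force on the tool from outside, world axes, zero at the start; "wrist_torque": the same for the moment, N m; "grip_width": finger opening in m.
Only numpy, scipy, OpenCV 4.12 (cv2) and the standard library are available. Lean on these libraries where they do the work, as an engineer would, in place of code of your own. Each camera call takes 0.05 s, during which the arm holds its last target. There are 200 camera calls.

TASK

The amplifier's big level knob has come off and a headset stands over its bare shaft: hang the headset by its crown over the hanger's bar and let go. Then take the big knob, turn its flat to match the D-shaft's, push it fully home and press it down to the bottom of its spring. Finish while still holding the knob pressed down, with the other things left where they are.

Things in the scene. Friction and masses are not known exactly. Their poses are not given: they have to be found in the camera images.
- headset: Grey headset, rigid arch, upright on its ear cups on the amplifier astride the shaft; 160 tall, 168 wide, 0.18 kg. Origin: midway between the cups, at their underside; z up, y from cup to cup, x across the band (22 wide). Cups 50 along x, 60 tall, y 60 to 84 each side. Crown: dark firm pad on top, 28 along x, 56 along y, z 142 to 160; grip its two x faces from above.
- headset_crown (a point): Middle of the underside of the headset's crown pad (z 142 of the headset), the spot that rests on the bar; axes as the headset.
- hanger_bar (a point): Middle of the headset hanger's bar, at the TOP of the bar, 165 above the table. Level round steel bar, diameter 14, along this point's x, from its free end at x -97 to the post (diameter 16, no higher than the bar) at x +110. Foot plate 10 thick, 90 wide; hung cups hang free 23 above the table on either side (y). Fixed.
- hanger: The headset hanger, a steel foot, post and bar; fixed. Origin on the table under hanger_bar; axes as hanger_bar.
- knob: Big black knob standing bore down. Origin: centre of its underside, at the bore's mouth; z up. Skirt diameter 42, 18 high; on it a bar grip 38 long (x), 14 wide (y), z 18 to 38: grip its long faces from above. A small nose on the skirt at +x (to 28 from the axis, 6 wide, z 6 to 18) marks the bore's flat. Bore diameter 14, flat 4.3 from the axis, 15 deep. 50 g.
- shaft_seat (a point): Top of the flange (diameter 30) of the steel D-shaft on the amplifier, on its axis, 71 above the table at rest; turns and sinks with the shaft. z up; +x points to the shaft's flat, as does a small finger on the flange (to 27 from the axis). Shaft: 13 above this point, diameter 12, flat 3.5 from the axis, chamfered tip. Home: the knob's underside lies on this flange, nose over finger.
- shaft (a joint): Turn of the D-shaft, rad, growing counter-clockwise from above, 0 when the flat faces the amplifier's +x; stiff (0.06 N m), free to turn from -2.2 to 2.2.
- stem (a joint): How far the shaft is pressed down, m: 0 at rest, 0.006 at the bottom stop. Spring: about 4 N to start, 11 N at the bottom; it comes up again when let go.
- amp: The amplifier, a flat black box 180 (x) by 220 (y) by 60 high with the controls on top; fixed, does not move. Origin: centre of its underside; the shaft stands at its middle.
- small_knob: Small plain black fader knob, diameter 24, 14 high; not the one wanted, leave it. Origin: centre of its underside.
- card_block: Block of cards 96 by 136, 30 high; leave it. Origin: centre of its underside.
- tape_roll: Roll of tape lying flat, outer diameter 60, 24 high; leave it. Origin: centre of its underside.
- glue_stick: Upright white glue stick, diameter 30, 90 tall; leave it. Origin: centre of its underside.
- pin_tin: Round tin of pins, diameter 56, 32 high; leave it. Origin: centre of its underside.
- marker: White marker pen with black cap lying down, 135 long (x), 18 thick; leave it. Origin: centre of its underside.
- round_cards: Stack of round cards, diameter 110, 18 high; leave it. Origin: centre of its underside.
Things that resemble listed ones, but are neither listed nor needed, are in the scene too. Leave any green look-alike of the headset alone. Several things have the shape of the knob; the one meant has the colours described above.

How it is judged (in metres and radians):
On the way, in this order (a step that is already met when the one before it is completed fails the run):
1. the headset hangs over the hanger's bar, released (x of headset_crown in the frame of hanger_bar between -0.095 and 0.1 m and y of headset_crown in the frame of hanger_bar between -0.022 and 0.022 m and z of headset_crown in the frame of hanger_bar between -0.01 and 0.012 m and angle between headset's own z axis and vertical below 0.4 rad and contact force between headset and hanger above 0.5 N and contact force between headset and the arm below 0.05 N and contact force between headset and the fingers below 0.05 N and linear speed of headset below 0.05 m/s), for 0.3 s.
2. the knob is home on the D-shaft and pressed to the bottom (z of knob in the frame of shaft_seat between -0.003 and 0.002 m and horizontal distance between knob and shaft_seat below 0.003 m and angle between the x axis of knob and the x axis of shaft_seat, either way round below 0.3 rad and angle between the z axis of knob and the z axis of shaft_seat, either way round below 0.08 rad and value of joint stem above 0.004 m and contact force between the fingers and knob above 2 N), for 0.3 s.
At the end, for the whole second after the job is handed in: Headset hangs at rest by its crown over the bar (22 mm sideways, about 10 mm in height, tilt under 0.4 rad), not touched by the robot; knob home on the flange (2 mm, 3 mm off axis, 0.3 rad), shaft pressed down more than 4 of 6 mm, fingers still on the knob (all of step 1 and all of step 2); the arm keeps its last pose, push and grip.
It fails at once if a bystander is pushed more than 30 mm away (distance of any of small_knob, card_block, tape_roll, glue_stick, pin_tin, marker, round_cards from where it was at the start of the episode above 0.03 m).
It also fails if it takes over 61 s, if anything falls off the work surface, if the arm or the gripper's body presses on something with over 40 N, if the wrist force passes 120 N, or if a joint passes its speed limit or range.

## Working session

There is one attempt and no reset: what is moved stays moved. The work goes in short steps, Python scripts to look and compute and a tool call to move; the robot and the scene stay as the last step left them, time stands still between calls to the robot, and variables do not carry over. Pictures are saved under pics/ and viewed, about 8 in all and at most 12, crops included, and the job is handed in when it is done.

Besides the shell and the picture viewer there is one more tool, called after "Call:" as a command line: name --pt "numbers of a row" for each row, then --argument value for the rest. step_arm: Moves the arm, as the interface text tells. Its arguments: {"type":"object","properties":{"deltas":{"type":"array"},"newtons":{"type":"number"}},"required":["deltas"]}

```bash
mkdir -p pics; cat > h.py <<'E'
import numpy as np, cv2
from scipy.spatial.transform import Rotation as R
from cell import monitor, read_camera, camera_model, env, regions_of
def rot(a): return R.from_euler('xyz',a,degrees=True).as_matrix()
def cloud(name,d):
    m=camera_model(name); v,u=np.mgrid[0:480,0:640]
    x=(u-m['cx'])/m['fx']; y=(v-m['cy'])/m['fy']; X,Y=x.copy(),y.copy()
    for _ in range(10):
        s=1+m['k1']*(X*X+Y*Y); X,Y=x/s,y/s
    P=np.dstack([X*d,Y*d,d])@rot(m['attitude']).T+np.array(m['xyz'])
    P[d==0]=np.nan
    return P
def save(n,p): cv2.imwrite('pics/'+n,cv2.cvtColor(p,cv2.COLOR_RGB2BGR))
E
python3 - <<'E'
from h import *
for c in('side','top'):
    print(camera_model(c)); p,d=read_camera(c); save(c+'0.png',p); np.savez(c+'0.npz',p=p,P=cloud(c,d))
    P=cloud(c,d)
    for t in('headset','knob','hanger','amp','shaft','small_knob'):
        for r in regions_of(c,t)[:5]:
            q=P[r['pixels']]; print(c,t,round(r['p'],2),np.round(r['pixel']),np.round(np.nanmedian(q,0),3),np.round(np.nanmin(q,0),3),np.round(np.nanmax(q,0),3))
print(monitor.get_obs())
E
```

```text
{'fx': 611.6741494170878, 'fy': 611.6741494170878, 'cx': 318.36305844124126, 'cy': 231.9578877599073, 'k1': 0.03335068977789539, 'xyz': array([0.27397414, 1.10036078, 0.8587796 ]), 'attitude': array([-121.56918657,   -0.44044161, -166.95797323])}
side headset 0.73 [240. 308.] [0.593 0.276 0.12 ] [ 0.548 -0.052 -0.002] [0.726 0.337 0.224]
side headset 0.7 [251. 334.] [0.593 0.257 0.073] [0.581 0.228 0.061] [0.612 0.269 0.089]
side headset 0.68 [380. 348.] [0.352 0.306 0.084] [ 0.276  0.189 -0.001] [0.447 0.337 0.165]
side knob 0.9 [356. 297.] [0.435 0.023 0.02 ] [ 0.415 -0.047 -0.003] [0.47  0.042 0.044]
side knob 0.69 [393. 303.] [0.351 0.023 0.02 ] [ 0.33  -0.062 -0.002] [0.371 0.043 0.043]
side knob 0.68 [229. 256.] [ 0.765 -0.062  0.032] [ 0.741 -0.102  0.001] [ 0.809 -0.041  0.039]
side hanger 0.21 [365. 274.] [ 0.432 -0.09   0.014] [ 0.421 -0.13   0.001] [ 0.444 -0.081  0.02 ]
side amp 0.76 [253. 358.] [0.575 0.304 0.06 ] [ 0.489  0.068 -0.001] [0.732 0.379 0.185]
side shaft 0.64 [252. 335.] [0.593 0.257 0.072] [0.581 0.226 0.059] [0.615 0.269 0.089]
side shaft 0.47 [252. 335.] 
[... 1865 characters left out ...]
54] [0.655 0.356 0.223]
{'time_s': 0.7, 'qpos': array([77.58505951, 18.38975077, -4.01742032, 83.10874874,  1.2926587 ,
       78.53936999, -3.26003688]), 'joint_velocities': array([-0.06248514,  0.089718  , -0.01443819, -0.03185183, -0.02174873,
       -0.08172353, -0.02011151]), 'effort': array([ 3.62331421e-04, -4.90948176e+01, -4.02911883e-01, -3.12705517e+01,
       -6.37553679e-02,  3.34613153e-02,  2.59311275e-05]), 'tool_pos': array([ 0.14868525, -0.63278926,  0.20490083]), 'tool_rot': array([ -0.23295614,  89.99286206, -77.00844208]), 'force': array([-0.13744984, -0.40436349,  0.14162557]), 'wrist_torque': array([0.04518727, 0.02794638, 0.00785417]), 'grip_width': 0.086633269204913}
```

View pics/side0.png

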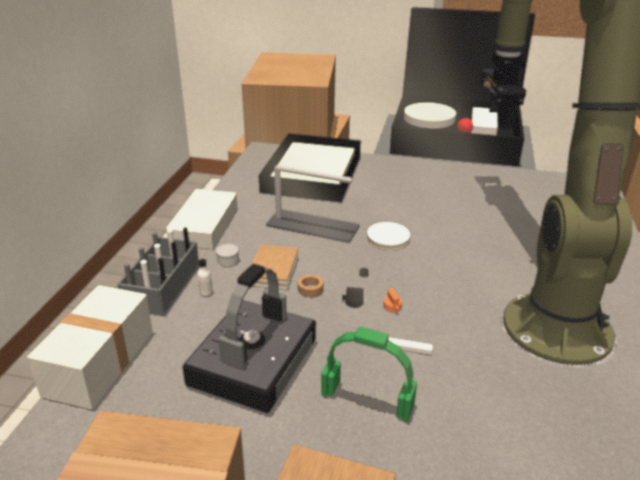

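View pics/top0.png

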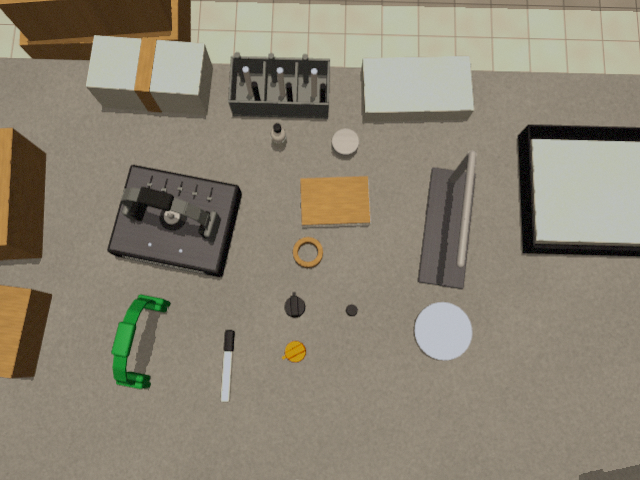

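Side: grey headset at (250,310) on the amp, green look-alike at (370,370), hanger bar (275,170)–(350,178), black knob at (356,297). Knob candidates (top): black (294,306) with nose upward, orange (295,352). The black one matches "big black knob"; the small plain one at (352,310) is the fader knob. I'll confirm this in a crop and measure.

```bash
python3 - <<'E'
from h import *
T=np.load('top0.npz');S=np.load('side0.npz')
def cr(p,u0,u1,v0,v1,k): return cv2.resize(p[v0:v1,u0:u1],None,fx=k,fy=k,interpolation=cv2.INTER_CUBIC)
a=cr(T['p'],264,334,280,370,4.5); b=cr(T['p'],115,235,165,255,4.5)
im=np.zeros((405,315+540,3),np.uint8); im[:405,:315]=a[:405,:315]; im[:405,315:]=b[:405,:540]
save('crop.png',cv2.resize(im,(800,379)))
def pca(q):
    c=q.mean(0);w,V=np.linalg.eigh(np.cov((q-c).T)); v=V[:,1]; s=(q-c)@v; n=(q-c)@V[:,0]
    return np.round(c,4),np.degrees(np.arctan2(v[1],v[0])).round(1),s.min().round(4),s.max().round(4),n.min().round(4),n.max().round(4)
A=np.vstack([T['P'].reshape(-1,3),S['P'].reshape(-1,3)])
def sel(P,lo,hi): 
    P=P.reshape(-1,3); return P[np.all((P>lo)&(P<hi),1)]
for n,P in(('top',T['P']),('side',S['P'])):
    q=sel(P,[.5,.1,.209],[.75,.4,.235]); print(n,'crown',len(q),np.median(q[:,2]),pca(q[:,:2]),cv2.minAreaRect(q[:,:2].astype(np.float32)))
    q=sel(P,[.4,-.4,.157],[.85,-.2,.18]); print(n,'bar',len(q),np.max(q[:,2]),np.median(q[:,2]),pca(q[:,:2]))
    q=sel(P,[.4,-.4,.006],[.85,-.2,.014]); print(n,'foot',len(q),cv2.minAreaRect(q[:,:2].astype(np.float32)))
    q=sel(P,[.39,-.02,.034],[.49,.06,.05]); print(n,'knobgrip',len(q),np.median(q[:,2]),pca(q[:,:2]),cv2.minAreaRect(q[:,:2].astype(np.float32)))
    q=sel(P,[.39,-.02,.009],[.49,.06,.025]); print(n,'knobskirt',len(q),pca(q[:,:2]))
    q=sel(P,[.45,.05,.055],[.72,.42,.063]); print(n,'amp',len(q),cv2.minAreaRect(q[:,:2].astype(np.float32)))
    q=sel(P,[.56,.225,.066],[.63,.285,.077]); print(n,'flange',len(q),q.mean(0),cv2.minAreaRect(q[:,:2].astype(np.float32)))
    q=sel(P,[.56,.225,.08],[.63,.285,.087]); print(n,'shafttop',len(q),np.round(q.mean(0),4))
E
```

```text
top crown 567 0.21675959447034854 (array([0.5906, 0.246 ]), np.float64(76.7), np.float64(-0.0269), np.float64(0.0297), np.float64(-0.0156), np.float64(0.0139)) ((0.5917762517929077, 0.24715948104858398), (0.05662371218204498, 0.029459290206432343), 76.6610336303711)
top bar 933 0.1689632415869765 0.1625451837306453 (array([ 0.6006, -0.2823]), np.float64(172.8), np.float64(-0.1096), np.float64(0.1038), np.float64(-0.0069), np.float64(0.0081))
top foot 4142 ((0.6191374659538269, -0.2996920049190521), (0.43726781010627747, 0.19813989102840424), 0.14487753808498383)
top knobgrip 133 0.03709649500789314 (array([0.4351, 0.0164]), np.float64(-173.6), np.float64(-0.0184), np.float64(0.0187), np.float64(-0.0065), np.float64(0.0069)) ((0.4349740743637085, 0.01655738055706024), (0.036697786301374435, 0.013331797905266285), 3.97286057472229)
top knobskirt 210 (array([0.4345, 0.016 ]), np.float64(96.7), np.float64(-0.019), np.float64(0.0202), np.float64(-0.0287), np.float64(0.0199))
top amp 7232 ((0.594907820224762, 0.25289541482925415), (0.2188892513513565, 0.17994047701358795), 80.2106857299804
[... 805 characters left out ...]
 (array([0.4355, 0.0183]), np.float64(-177.7), np.float64(-0.0195), np.float64(0.0187), np.float64(-0.0079), np.float64(0.0132)) ((0.43596717715263367, 0.015166813507676125), (0.02053903043270111, 0.03824932873249054), 89.2444839477539)
side knobskirt 174 (array([0.4365, 0.0267]), np.float64(178.5), np.float64(-0.0274), np.float64(0.0211), np.float64(-0.0114), np.float64(0.0128))
side amp 5106 ((0.5947346091270447, 0.2547779679298401), (0.2231665700674057, 0.18126177787780762), 80.20592498779297)
side flange 134 [0.5962448  0.25611903 0.07182777] ((0.6002339124679565, 0.25577765703201294), (0.03897515684366226, 0.029098251834511757), 5.683276653289795)
side shafttop 21 [0.5942 0.2559 0.0836]
```

View pics/crop.png

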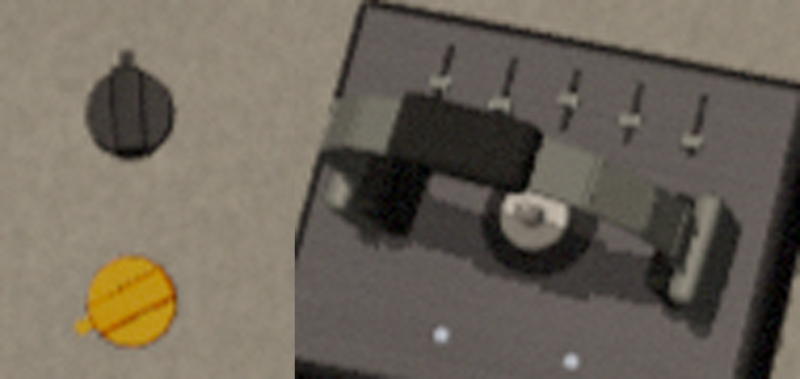

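Top crop: the black knob's nose points up (world +x, at crop (127,55)) and it fits the description. The orange one is the look-alike. The shaft at (535,210) is under the headset and its finger is hidden for now.

```bash
cat >> h.py <<'E'
def go(x,y,z,head=None):
    o=monitor.get_obs(); M=rot(o['tool_rot']); p=np.array(o['tool_pos'])
    h=np.degrees(np.arctan2(M[1,2],M[0,2])); d=M.T@(np.array([x,y,z])-p)
    t=0 if head is None else -((head-h+180)%360-180)
    print('t',o['time_s'],'pos',p.round(4),'head',h.round(2),'tilt',np.degrees(np.arccos(-M[2,0])).round(2),'F',np.round(o['force'],2),'w',round(o['grip_width'],4),'-> delta',d.round(4),'turn',round(t,1))
E
python3 -c "
from h import *
go(.55,-.15,.40,-13.3)"
```

```text
t 0.7 pos [ 0.1487 -0.6328  0.2049] head -76.78 tilt 0.01 F [-0.14 -0.4   0.14] w 0.0866 -> delta [-0.1951  0.5011 -0.3782] turn -63.5
```

Call:
step_arm --pt "1 -0.195 0.501 -0.378 -63.5" --pt "1 -0.195 0.501 -0.378 -63.5" --pt "1 -0.195 0.501 -0.378 -63.5" --pt "1 -0.195 0.501 -0.378 -63.5" --pt "1 -0.195 0.501 -0.378 -63.5" --pt "1 -0.195 0.501 -0.378 -63.5" --pt "1 -0.195 0.501 -0.378 -63.5" --pt "1 -0.195 0.501 -0.378 -63.5" --pt "1 -0.195 0.501 -0.378 -63.5" --pt "1 -0.195 0.501 -0.378 -63.5" --pt "1 -0.195 0.501 -0.378 -63.5" --newtons 20

```text
time_s: 2.08
tool_pos: [0.5517, -0.1463, 0.4012]
tool_rot: [30.2, 89.9, 17.2]
force: [-0.2, -0.1, -0.3]
grip_width: 0.0871
```

```bash
python3 -c "
from h import *
go(.5915,.247,.30,-13.3)"
```

```text
t 2.075 pos [ 0.5517 -0.1463  0.4012] head -13.01 tilt 0.14 F [-0.23 -0.08 -0.28] w 0.0871 -> delta [ 0.1016  0.3921 -0.05  ] turn 0.3
```

Call:
step_arm --pt "1 0.1 0.395 -0.05 0" --pt "1 0.1 0.395 -0.05 0" --pt "1 0.1 0.395 -0.05 0" --pt "1 0.1 0.395 -0.05 0" --pt "1 0.1 0.395 -0.05 0" --pt "1 0.1 0.395 -0.05 0" --pt "1 0.1 0.395 -0.05 0" --pt "1 0.1 0.395 -0.05 0" --pt "1 0.1 0.395 -0.05 0"

```text
time_s: 3.2
tool_pos: [0.5924, 0.2446, 0.3]
tool_rot: [-56.5, 89.9, -69.8]
force: [1.0, -0.3, -1.0]
grip_width: 0.0872
```

```bash
python3 -c "
from h import *
go(.5915,.247,.224,-13.3)"
```

```text
t 3.2 pos [0.5924 0.2446 0.3   ] head -13.34 tilt 0.06 F [ 1.02 -0.26 -1.04] w 0.0872 -> delta [ 0.076   0.0022 -0.0015] turn -0.0
```

Call:
step_arm --pt "1 0.03 0.002 -0.001 0" --pt "1 0.06 0.002 -0.001 0" --pt "1 0.077 0.002 -0.001 0" --pt "1 0.077 0.002 -0.001 0" --pt "-1 0.077 0.002 -0.001 0" --pt "-1 0.077 0.002 -0.001 0" --pt "-1 0.077 0.002 -0.001 0" --pt "-1 0.077 0.002 -0.001 0" --pt "-1 0.077 0.002 -0.001 0" --pt "-1 0.077 0.002 -0.001 0" --pt "-1 0.077 0.002 -0.001 0" --newtons 25

```text
time_s: 4.58
tool_pos: [0.5914, 0.2479, 0.2227]
tool_rot: [-123.6, 90.0, -136.8]
force: [0.1, 0.8, -0.6]
grip_width: 0.0251
```

Call:
step_arm --pt "-1 -0.02 0 0 0" --pt "-1 -0.04 0 0 0" --pt "-1 -0.06 0 0 0" --pt "-1 -0.08 0 0 0" --pt "-1 -0.1 0 0 0" --pt "-1 -0.127 0 0 0" --pt "-1 -0.127 0 0 0" --pt "-1 -0.127 0 0 0"

```text
time_s: 5.58
tool_pos: [0.5913, 0.2479, 0.3498]
tool_rot: [-78.0, 90.0, -91.2]
force: [-0.3, -1.4, -1.1]
grip_width: 0.0004
```

```bash
python3 - <<'E'
from h import *
go(.595,-.281,.352,-7.2)
p,d=read_camera('side'); save('side1.png',p); P=cloud('side',d)
p2,d2=read_camera('top'); P2=cloud('top',d2)
u=cv2.resize(p[180:420,120:320],None,fx=2,fy=2,interpolation=2); v=cv2.resize(p2[165:265,110:240],None,fx=3,fy=3,interpolation=2)
im=np.zeros((480,790,3),np.uint8); im[:,:400]=u; im[:300,400:790]=v; save('lift.png',im)
for n,Q in(('side',P),('top',P2)):
    q=Q.reshape(-1,3)
    for z0,z1 in((.066,.077),(.0805,.087)):
        s=q[(abs(q[:,0]-.593)<.035)&(abs(q[:,1]-.2535)<.035)&(q[:,2]>z0)&(q[:,2]<z1)]
        if len(s)>5:
            print(n,z0,len(s),np.median(s,0).round(4),cv2.minEnclosingCircle(s[:,:2].astype(np.float32)))
            r=s[:,:2]-[.5935,.254]; rr=np.hypot(*r.T); f=r[rr>.0185]; print(len(f),f.mean(0) if len(f) else 0, np.degrees(np.arctan2(*f.mean(0)[::-1])) if len(f) else 0)
E
```

```text
t 5.575 pos [0.5913 0.2479 0.3498] head -13.27 tilt 0.01 F [-0.26 -1.38 -1.13] w 0.0004 -> delta [-0.0021 -0.514   0.125 ] turn -6.1
side 0.066 135 [0.5943 0.2568 0.072 ] ((0.600673496723175, 0.25433164834976196), 0.021311122924089432)
12 [ 0.0232372  -0.00662377] -15.910208357336847
side 0.0805 22 [0.5944 0.2555 0.0835] ((0.5943981409072876, 0.2555394768714905), 0.006223747041076422)
0 0 0
top 0.066 75 [0.595  0.2466 0.0707] ((0.5946425199508667, 0.25284543633461), 0.014597473666071892)
0 0 0
top 0.0805 16 [0.595  0.251  0.0821] ((0.5958156585693359, 0.25201547145843506), 0.005608361680060625)
0 0 0
```

View pics/lift.png

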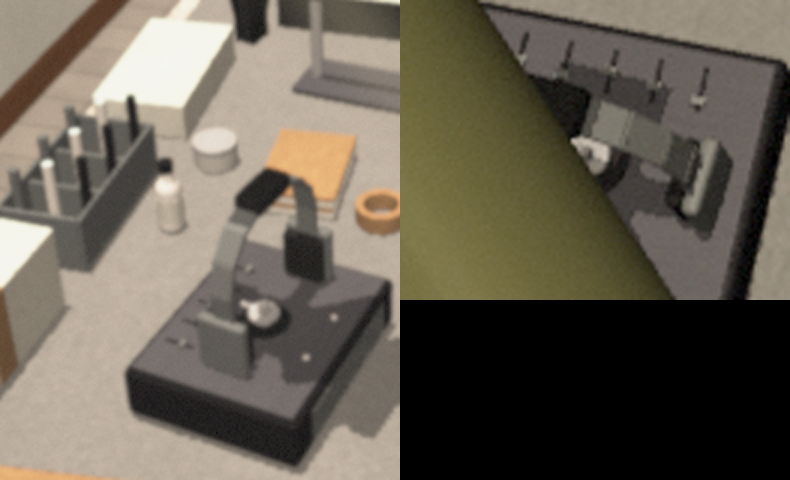

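The headset stayed on the amp: the crown slipped out of the fingers (opening 25 mm while gripping, then shut). The shaft finger now shows, at about −16° heading. I'll check where the crown is now before regripping.

```bash
python3 - <<'E'
from h import *
S=np.load('side0.npz')
p,d=read_camera('side'); Q=cloud('side',d)
for n,P in(('before',S['P']),('now',Q)):
    q=P.reshape(-1,3); b=q[np.all((q>[.5,.1,.19])&(q<[.75,.4,.24]),1)]
    q=b[b[:,2]>.209]; print(n,len(q),np.percentile(q[:,2],[50,80,98]).round(4),q.mean(0).round(4),cv2.minAreaRect(q[:,:2].astype(np.float32)))
    h=P[...,2]
    a=P.reshape(-1,3); a=a[np.all((a>[.5,.15,.05])&(a<[.68,.35,.07]),1)]; print('amp top',np.median(a[:,2]))
go(.591,.2475,.2205)
E
```

```text
before 387 [0.2192 0.2206 0.2225] [0.5895 0.2526 0.218 ] ((0.589762806892395, 0.24689322710037231), (0.06211835518479347, 0.028856633231043816), 74.11624145507812)
amp top 0.06089589517153404
now 385 [0.2193 0.2208 0.2223] [0.5896 0.2531 0.2181] ((0.5911548137664795, 0.2483658641576767), (0.060434356331825256, 0.02941572293639183), 77.10216522216797)
amp top 0.06093226434005811
t 5.725 pos [0.5912 0.2475 0.3489] head -13.28 tilt 0.1 F [ 0.14  0.2  -0.24] w 0.0007 -> delta [ 1.284e-01  1.000e-04 -0.000e+00] turn 0
```

Call:
step_arm --pt "1 0 0 0 0" --pt "1 0 0 0 0" --pt "1 0 0 0 0" --pt "1 0 0 0 0" --pt "1 0 0 0 0" --pt "1 0 0 0 0" --pt "1 0.03 0 0 0" --pt "1 0.06 0 0 0" --pt "1 0.09 0 0 0" --pt "1 0.12 0 0 0" --pt "1 0.13 0 0 0" --pt "1 0.13 0 0 0" --newtons 45

```text
time_s: 7.22
tool_pos: [0.5914, 0.2478, 0.2198]
tool_rot: [-147.9, 90.0, -161.2]
force: [-0.1, 0.9, -0.1]
grip_width: 0.0874
```

Call:
step_arm --pt "-0.3 0 0 0 0" --pt "-0.3 0 0 0 0" --pt "-0.3 0 0 0 0" --pt "-0.3 0 0 0 0" --pt "-0.3 0 0 0 0"

```text
time_s: 7.85
tool_pos: [0.5914, 0.2479, 0.2199]
tool_rot: [-49.7, 90.0, -63.0]
force: [-0.4, 0.2, -0.4]
grip_width: 0.0451
```

```bash
python3 - <<'E'
from h import *
go(.591,.2475,.2205)
p,d=read_camera('side'); save('g.png',cv2.resize(p[200:400,160:340],None,fx=3,fy=3,interpolation=2))
E
```

```text
t 7.85 pos [0.5914 0.2479 0.2199] head -13.27 tilt 0.01 F [-0.35  0.23 -0.43] w 0.0451 -> delta [-0.0006 -0.0005 -0.0003] turn 0
```

View pics/g.png

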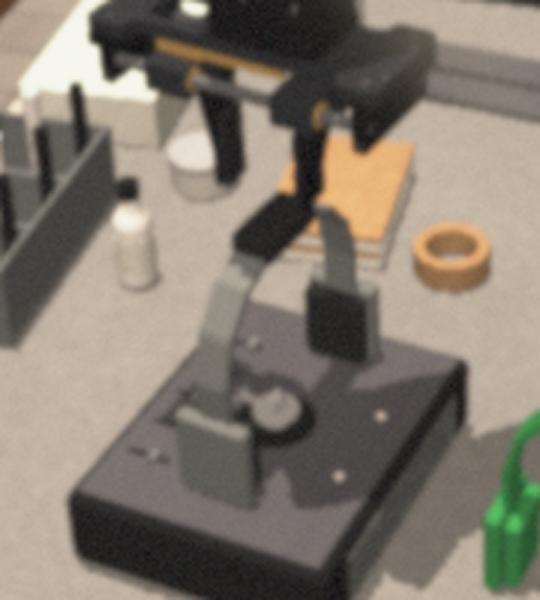

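```bash
python3 - <<'E'
from h import *
m=camera_model('side')
def proj(X):
    c=rot(m['attitude']).T@(np.array(X)-m['xyz']); a=c[:2]/c[2]; a=a*(1+m['k1']*(a@a)); return np.array([a[0]*m['fx']+m['cx'],a[1]*m['fy']+m['cy']])
o=monitor.get_obs(); M=rot(o['tool_rot']); p=o['tool_pos']
f=lambda X:np.round((proj(X)-[160,200])*3)
print('tcp',f(p))
for s in(1,-1): print('pad/tip',s,f(p+M@[0,0,s*.0225]),f(p+M@[.019,0,s*.0225]), f(p+M@[-.051,0,s*.0225]))
print('crown',f([.5915,.247,.220]))
pp,d=read_camera('side'); P=cloud('side',d)
# depth points of gripper near tips
for (u,v) in((230,170),(230,140),(310,170),(308,150),(312,190),(275,215)):
    print((u,v),P[200+v//3,160+u//3].round(4))
E
```

```text
tcp [272. 215.]
pad/tip 1 [240. 205.] [242. 230.] [235. 134.]
pad/tip -1 [305. 225.] [306. 250.] [301. 153.]
crown [273. 214.]
(230, 170) [0.6163 0.2508 0.2515]
(230, 140) [0.6149 0.2508 0.2729]
(310, 170) [0.5642 0.2557 0.2629]
(308, 150) [0.5621 0.2653 0.2819]
(312, 190) [0.5637 0.2535 0.2467]
(275, 215) [0.5908 0.248  0.2212]
```

```bash
python3 - <<'E'
from h import *
p,d=read_camera('side'); P=cloud('side',d); p2,d2=read_camera('top'); 
for v in range(200,285,3): print(v,[tuple((P[v,u]*1000).round().astype(int)) if d[v,u]>0 else 0 for u in(232,237,262,264)])
o=monitor.get_obs(); print(o['qpos'])
im=np.zeros((400,790,3),np.uint8); im[:, :390]=cv2.resize(p[220:300,210:288],(390,400),interpolation=2); save('g2.png',im[:,:390])
E
```

```text
200 [(np.int64(608), np.int64(269), np.int64(376)), (np.int64(599), np.int64(270), np.int64(377)), (np.int64(553), np.int64(279), np.int64(388)), (np.int64(549), np.int64(281), np.int64(389))]
203 [(np.int64(607), np.int64(273), np.int64(372)), (np.int64(598), np.int64(275), np.int64(374)), (np.int64(555), np.int64(275), np.int64(380)), (np.int64(550), np.int64(279), np.int64(383))]
206 [(np.int64(609), np.int64(271), np.int64(365)), (np.int64(599), np.int64(272), np.int64(367)), (np.int64(554), np.int64(278), np.int64(376)), (np.int64(550), np.int64(280), np.int64(378))]
209 [(np.int64(610), np.int64(269), np.int64(358)), (np.int64(600), np.int64(272), np.int64(361)), (np.int64(554), np.int64(278), np.int64(371)), (np.int64(551), np.int64(279), np.int64(372))]
212 [(np.int64(610), np.int64(269), np.int64(352)), (np.int64(600), np.int64(271), np.int64(355)), (np.int64(554), np.int64(281), np.int64(367)), (np.int64(550), np.int64(280), np.int64(367))]
215 [(np.int64(612), np.int64(267), np.int64(345)), (np.int64(601), np.int64(270), np.int64(349)), (np.int64(554), np.int64(281), np.in
[... 3834 characters left out ...]
.int64(209)), (np.int64(651), np.int64(4), np.int64(32))]
278 [(np.int64(735), np.int64(-9), np.int64(1)), (np.int64(610), np.int64(269), np.int64(217)), (np.int64(653), np.int64(11), np.int64(28)), (np.int64(649), np.int64(9), np.int64(28))]
281 [(np.int64(733), np.int64(-1), np.int64(-2)), (np.int64(719), np.int64(1), np.int64(1)), (np.int64(654), np.int64(9), np.int64(19)), (np.int64(650), np.int64(8), np.int64(18))]
284 [(np.int64(728), np.int64(12), np.int64(-1)), (np.int64(713), np.int64(17), np.int64(5)), (np.int64(654), np.int64(12), np.int64(12)), (np.int64(649), np.int64(12), np.int64(13))]
[ 10.55666038  23.35913711 -47.58757543  81.9269725   17.1873961
  82.19920693 -50.26672768]
```

View pics/g2.png

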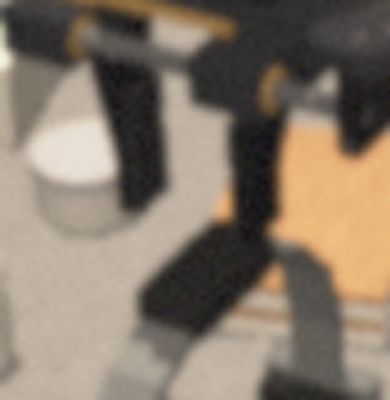

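The g2 crop shows both fingertips ending above the crown: left finger at (150,200), right one at (255,235). Depth puts the tips at z≈0.241 where the reported pose implies 0.201. So the reported TCP reads about 40 mm too low, while sideways it agrees. I'll descend 39 mm; the gripper body clears the crown even if this reading is wrong. Then I'll re-measure.

Call:
step_arm --pt "1 0 0 0 0" --pt "1 0 0 0 0" --pt "1 0 0 0 0" --pt "1 0.02 0 0 0" --pt "1 0.036 0 0 0" --pt "1 0.036 0 0 0" --pt "1 0.036 0 0 0" --newtons 25

```text
time_s: 8.93
tool_pos: [0.5914, 0.248, 0.1837]
tool_rot: [173.8, 90.0, 160.5]
force: [-0.1, -0.6, 1.1]
grip_width: 0.0858
```

```bash
cat >> h.py <<'E'
def tips():
    o=monitor.get_obs(); p=np.array(o['tool_pos']); M=rot(o['tool_rot'])
    q,d=read_camera('side'); P=cloud('side',d).reshape(-1,3); L=(P-p)@M
    c=q.reshape(-1,3).max(1)<70
    for s in(1,-1):
        a=L[c&(s*L[:,2]>o['grip_width']/2-.004)&(s*L[:,2]<o['grip_width']/2+.02)&(abs(L[:,1])<.02)&(L[:,0]>-.06)&(L[:,0]<.03)]
        if len(a): print('finger',s,len(a),'tool x 50/90/max',np.percentile(a[:,0],[50,90,98,100]).round(4),'y,z',np.median(a[:,1:],0).round(4))
E
python3 - <<'E'
from h import *
go(.591,.2475,.18); tips()
E
```

```text
t 8.925 pos [0.5914 0.248  0.1837] head -13.27 tilt 0.02 F [-0.08 -0.58  1.05] w 0.0858 -> delta [ 0.0037 -0.0006 -0.0003] turn 0
finger 1 146 tool x 50/90/max [-0.0431 -0.0283 -0.0239 -0.0217] y,z [0.0073 0.0453]
finger -1 145 tool x 50/90/max [-0.0396 -0.0245 -0.0208 -0.0185] y,z [ 0.0085 -0.0503]
```

Confirmed: the tips sit 40 mm above where reported. They are now at z≈0.205, beside the crown. Gripping.

Call:
step_arm --pt "1 0.002 0 0 0" --pt "-1 0.002 0 0 0" --pt "-1 0.002 0 0 0" --pt "-1 0.002 0 0 0" --pt "-1 0.002 0 0 0" --pt "-1 0.002 0 0 0" --pt "-1 0.002 0 0 0" --pt "-1 0.002 0 0 0" --pt "-1 0.002 0 0 0" --pt "-1 0.002 0 0 0" --newtons 30

```text
time_s: 10.22
tool_pos: [0.5913, 0.2479, 0.1818]
tool_rot: [-133.4, 90.0, -146.7]
force: [0.1, 0.5, -0.1]
grip_width: 0.0279
```

Call:
step_arm --pt "-1 -0.008 0 0 0" --pt "-1 -0.016 0 0 0" --pt "-1 -0.03 0 0 0" --pt "-1 -0.05 0 0 0" --pt "-1 -0.07 0 0 0" --pt "-1 -0.09 0 0 0" --pt "-1 -0.11 0 0 0" --pt "-1 -0.125 0 0 0" --pt "-1 -0.125 0 0 0" --pt "-1 -0.125 0 0 0"

```text
time_s: 11.48
tool_pos: [0.5912, 0.2477, 0.3061]
tool_rot: [-137.0, 89.9, -150.3]
force: [-0.0, 0.8, -1.4]
grip_width: 0.0278
```

```bash
python3 - <<'E'
from h import *
go(.595,-.281,.308,-7.2)
S=np.load('side0.npz')
p,d=read_camera('side');P=cloud('side',d); save('lift2.png',cv2.resize(p[120:400,120:340],None,fx=2,fy=2,interpolation=2))
for n,Q in(('before',S['P']),('now',P)):
    q=Q.reshape(-1,3)
    s=q[(abs(q[:,0]-.593)<.035)&(abs(q[:,1]-.2535)<.035)&(q[:,2]>.0655)&(q[:,2]<.077)]
    t=q[(abs(q[:,0]-.593)<.02)&(abs(q[:,1]-.2535)<.02)&(q[:,2]>.0805)&(q[:,2]<.088)]
    print(n,len(s),len(t),t.mean(0).round(4))
    r=s[:,:2]-[.5935,.254]; rr=np.hypot(*r.T); f=r[(rr>.018)&(rr<.03)]; print(len(f),np.degrees(np.arctan2(f[:,1],f[:,0])).round())
E
```

```text
t 11.475 pos [0.5912 0.2477 0.3061] head -13.27 tilt 0.07 F [-0.01  0.82 -1.44] w 0.0278 -> delta [-0.0016 -0.5137  0.1251] turn -6.1
before 134 22 [0.5943 0.2561 0.0838]
14 [-22. -21. -11. -11. -17. -19. -26. -12. -12. -11.  -8. -23. -10.  -9.]
now 130 23 [0.5941 0.2559 0.084 ]
13 [-65. -23. -21. -16.  -9. -18. -20. -10. -18. -11. -20. -20. -14.]
```

View pics/lift2.png

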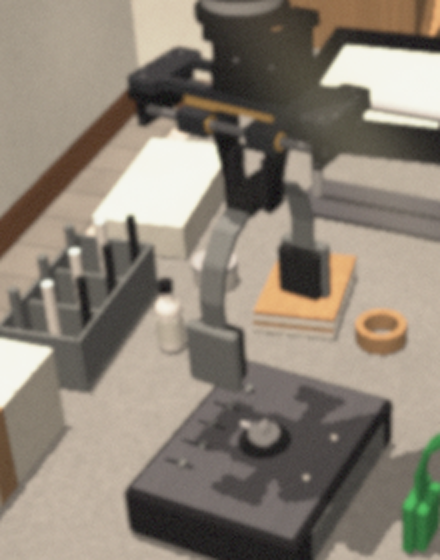

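The picture shows the headset held level above the amp, and the shaft with its finger toward the left (243,425), i.e. heading ≈ −16°. Carrying it to the hanger.

Call:
step_arm --pt "-1 -0.005 -0.02 0.005 -1" --pt "-1 -0.005 -0.062 0.015 -2" --pt "-1 -0.005 -0.112 0.027 -3" --pt "-1 -0.005 -0.162 0.039 -4" --pt "-1 -0.005 -0.212 0.052 -5" --pt "-1 -0.005 -0.262 0.064 -6" --pt "-1 -0.005 -0.312 0.076 -6" --pt "-1 -0.005 -0.362 0.088 -6" --pt "-1 -0.005 -0.412 0.1 -6" --pt "-1 -0.005 -0.462 0.112 -6" --pt "-1 -0.005 -0.5 0.122 -6" --pt "-1 -0.005 -0.514 0.125 -6"

```text
time_s: 13.02
tool_pos: [0.5937, -0.2848, 0.31]
tool_rot: [-174.8, 89.8, 177.7]
force: [-0.2, -0.2, -2.4]
grip_width: 0.0275
```

Call:
step_arm --pt "-1 0 0 0 0" --pt "-1 0 0 0 0"

```text
time_s: 13.28
tool_pos: [0.5956, -0.2783, 0.3119]
tool_rot: [88.7, 89.9, 81.6]
force: [-0.2, 0.1, -2.4]
grip_width: 0.0277
```

```bash
python3 - <<'E'
from h import *
go(.595,-.281,.16,-7.2); tips()
S=np.load('side0.npz')['P'];T=np.load('top0.npz')['P']
p,d=read_camera('side'); save('hang1.png',cv2.resize(p[80:320,200:400],None,fx=2,fy=2,interpolation=2))
P=cloud('side',d)
# headset extents now: points new vs before above z .17
q=P.reshape(-1,3); s=q[np.all((q>[.54,-.40,.17])&(q<[.66,-.17,.36]),1)]
for z0 in(.18,.2,.22,.30,.33):
    a=s[(s[:,2]>z0)&(s[:,2]<z0+.02)]
    if len(a): print(z0,len(a),a.min(0).round(3),a.max(0).round(3),a.mean(0).round(3))
E
```

```text
t 13.275 pos [ 0.5956 -0.2783  0.3119] head -7.09 tilt 0.08 F [-0.17  0.1  -2.37] w 0.0277 -> delta [ 0.1519 -0.003  -0.0003] turn 0.1
finger 1 67 tool x 50/90/max [-0.0455 -0.0355 -0.0257 -0.0212] y,z [0.0087 0.0167]
finger -1 106 tool x 50/90/max [-0.0382 -0.0237 -0.0211 -0.0188] y,z [ 0.0085 -0.0199]
0.18 68 [ 0.562 -0.355  0.191] [ 0.63 -0.19  0.2 ] [ 0.598 -0.232  0.197]
0.2 280 [ 0.562 -0.358  0.2  ] [ 0.629 -0.188  0.22 ] [ 0.594 -0.266  0.21 ]
0.22 290 [ 0.561 -0.359  0.22 ] [ 0.63 -0.19  0.24] [ 0.594 -0.265  0.23 ]
0.3 130 [ 0.576 -0.356  0.3  ] [ 0.616 -0.203  0.32 ] [ 0.599 -0.243  0.31 ]
0.33 215 [ 0.573 -0.299  0.33 ] [ 0.622 -0.223  0.35 ] [ 0.596 -0.257  0.341]
```

View pics/hang1.png

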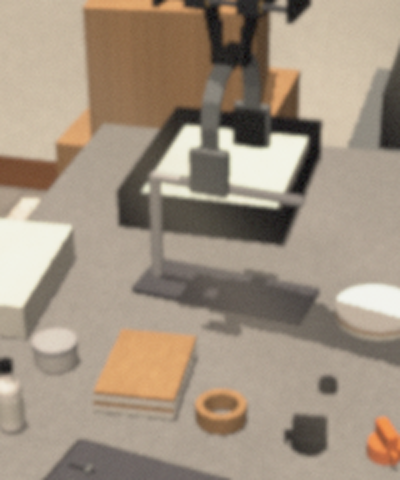

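Picture: the headset's cups straddle the bar (near cup in front at (210,170), far cup behind), still above it. Descending with a small −y correction.

Call:
step_arm --pt "-1 0.02 -0.003 0 0" --pt "-1 0.05 -0.003 0 0" --pt "-1 0.08 -0.003 0 0" --pt "-1 0.11 -0.003 0 0" --pt "-1 0.13 -0.003 0 0" --pt "-1 0.145 -0.003 0 0" --pt "-1 0.155 -0.003 0 0" --pt "-1 0.16 -0.003 0 0" --pt "-1 0.163 -0.003 0 0" --pt "-1 0.163 -0.003 0 0"

```text
time_s: 14.62
tool_pos: [0.5949, -0.2842, 0.1492]
tool_rot: [-27.6, 90.0, -34.9]
force: [0.2, 0.3, -2.1]
grip_width: 0.0278
```

```bash
python3 - <<'E'
from h import *
go(.595,-.281,.1455,-7.2)
p,d=read_camera('side'); save('hang2.png',cv2.resize(p[130:280,230:400],None,fx=3,fy=3,interpolation=2))
q=cloud('side',d).reshape(-1,3)
for z0 in(.02,.03,.04,.06):
    a=q[np.all((q>[.54,-.40,z0])&(q<[.66,-.17,z0+.01]),1)]; a=a[(a[:,1]>-.22)]
    if len(a)>3: print(z0,len(a),a.min(0).round(3),a.max(0).round(3),a.mean(0).round(3))
E
```

```text
t 14.625 pos [ 0.5949 -0.2842  0.1492] head -7.28 tilt 0.03 F [ 0.17  0.35 -2.06] w 0.0278 -> delta [ 0.0036  0.0032 -0.0003] turn -0.1
0.02 4 [ 0.586 -0.21   0.028] [ 0.627 -0.202  0.03 ] [ 0.612 -0.207  0.029]
0.03 51 [ 0.58  -0.211  0.03 ] [ 0.63  -0.194  0.04 ] [ 0.604 -0.203  0.036]
0.04 66 [ 0.581 -0.219  0.04 ] [ 0.63  -0.196  0.05 ] [ 0.602 -0.203  0.045]
0.06 66 [ 0.581 -0.22   0.06 ] [ 0.63  -0.194  0.07 ] [ 0.603 -0.203  0.065]
```

View pics/hang2.png

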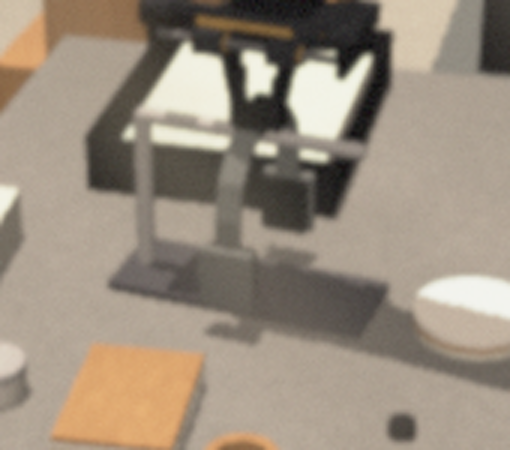

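Crown is just above the bar, cups either side. Lowering onto it.

Call:
step_arm --pt "-1 0.002 0.003 0 0" --pt "-1 0.003 0.003 0 0" --pt "-1 0.004 0.003 0 0" --pt "-1 0.004 0.003 0 0"

```text
time_s: 15.18
tool_pos: [0.5954, -0.282, 0.1475]
tool_rot: [-51.0, 89.8, -58.3]
force: [-3.8, -0.3, 9.4]
grip_width: 0.0278
```

Contact at 9–11 N up. Relax slightly, then release.

Call:
step_arm --pt "-1 -0.001 0 0 0" --pt "-1 -0.001 0 0 0" --pt "0 -0.001 0 0 0" --pt "0.5 -0.001 0 0 0" --pt "0.5 -0.001 0 0 0" --pt "0.5 -0.001 0 0 0" --pt "0.5 -0.001 0 0 0" --pt "0.5 -0.03 0 0 0" --pt "0.5 -0.06 0 0 0" --pt "0.5 -0.1 0 0 0" --pt "0.5 -0.1 0 0 0"

```text
time_s: 16.55
tool_pos: [0.5971, -0.2805, 0.2482]
tool_rot: [-7.6, 89.7, -14.8]
force: [-0.4, -0.6, -0.7]
grip_width: 0.0651
```

```bash
python3 - <<'E'
from h import *
go(.435,.0162,.20,0)
p,d=read_camera('side'); p2,d2=read_camera('top')
im=np.zeros((450,800,3),np.uint8); im[:,:510]=cv2.resize(p[130:280,230:400],None,fx=3,fy=3,interpolation=2); im[:360,510:800]=cv2.resize(p2[130:310,390:535],(290,360)); save('hang3.png',im)
for n,d in(('side',d),('top',d2)):
    q=cloud(n,d).reshape(-1,3)
    for z0,z1 in((.02,.03),(.03,.06),(.174,.2)):
        a=q[np.all((q>[.54,-.40,z0])&(q<[.66,-.17,z1]),1)]
        if len(a)>3: print(n,z0,len(a),a.min(0).round(3),a.max(0).round(3),a.mean(0).round(3))
    a=q[np.all((q>[.39,-.02,.034])&(q<[.49,.06,.045]),1)]; print(n,'knob',a.mean(0).round(4),cv2.minAreaRect(a[:,:2].astype(np.float32)))
    s=q[np.all((q>[.38,-.04,.003])&(q<[.49,.07,.017]),1)]; r=s[:,:2]-[.435,.0164]; rr=np.hypot(*r.T); f=r[(rr>.0235)&(rr<.03)]; print('nose',np.degrees(np.arctan2(f[:,1],f[:,0])).round())
    s=q[(abs(q[:,0]-.593)<.035)&(abs(q[:,1]-.2535)<.035)&(q[:,2]>.0655)&(q[:,2]<.0765)]
    t=q[(abs(q[:,0]-.593)<.02)&(abs(q[:,1]-.2535)<.02)&(q[:,2]>.0805)&(q[:,2]<.088)]
    print('shaft tip',len(t),t.mean(0).round(4)); print('flange',cv2.minAreaRect(s[:,:2].astype(np.float32)))
    c=[.5935,.254]; r=s[:,:2]-c; rr=np.hypot(*r.T); f=r[(rr>.018)&(rr<.03)]; print('finger',np.degrees(np.arctan2(f[:,1],f[:,0])).round())
E
```

```text
t 16.55 pos [ 0.5971 -0.2805  0.2482] head -7.23 tilt 0.33 F [-0.44 -0.61 -0.67] w 0.0651 -> delta [ 0.0469  0.274  -0.1984] turn -7.2
side 0.02 20 [ 0.561 -0.361  0.026] [ 0.627 -0.2    0.03 ] [ 0.598 -0.235  0.028]
side 0.03 347 [ 0.56  -0.362  0.03 ] [ 0.63  -0.191  0.06 ] [ 0.594 -0.268  0.046]
side 0.174 155 [ 0.579 -0.31   0.174] [ 0.611 -0.244  0.19 ] [ 0.594 -0.275  0.183]
side knob [0.4355 0.0179 0.0393] ((0.4359114468097687, 0.01754795014858246), (0.037736959755420685, 0.01817850023508072), 6.52519416809082)
nose [  -0.   13.    4.    3.    6.   18.   14.   17.   10. -144. -150.   -0.
 -151.   16.   16.   25.   23.   43.  108.  171.   51.   54.   92.  147.
  134.  136.  146.]
shaft tip 20 [0.5945 0.2552 0.0837]
flange ((0.5968181490898132, 0.25538328289985657), (0.04979737102985382, 0.029437825083732605), 2.943870782852173)
finger [ -21.  -25.  -11.  -21.  -21.  -24.  -15.  -11.  -12.  -17.  -24.  -28.
   -9. -149.]
top 0.02 15 [ 0.56  -0.36   0.025] [ 0.619 -0.197  0.03 ] [ 0.585 -0.232  0.028]
top 0.03 137 [ 0.559 -0.36   0.03 ] [ 0.626 -0.196  0.06 ] [ 0.581 -0.264  0.045]
top 0.174 232 [ 0.581 -0.278  0.174] [ 0.612 -0.253  0.186] [ 0.596 -0.265  0.181]
top knob [0.4347 0.0167 0.0372] ((0.4347772002220154, 0.01686585694551468), (0.03636981546878815, 0.013380248099565506), 2.089322328567505)
nose [   3.   -5.    3.  -65.   73. -106.  126. -126. -180.]
shaft tip 25 [0.5943 0.2537 0.0832]
flange ((0.5945807099342346, 0.25306499004364014), (0.051456961780786514, 0.028917398303747177), 3.665287494659424)
finger [-15. -19. -11. -19. -21. -13. -20. -13. -17. -19. -14. -18. -19. -22.
  31. 155.]
```

View pics/hang3.png

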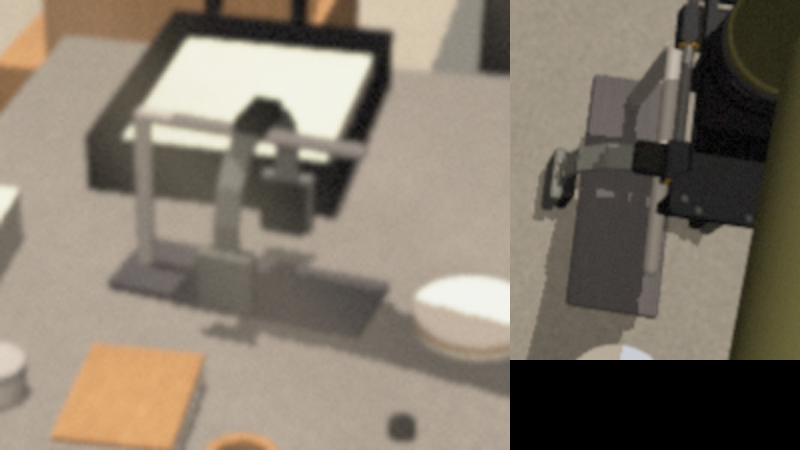

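Headset hangs by its crown on the bar with the cups free on both sides (crown top ≈0.183, cups bottom ≈0.025), and the fingers are clear of it. Next the knob: centre (0.435, 0.017), nose about +4.5°, so jaw heading 94.5°. Averaging a few top frames for the shaft now, while it's unobstructed.

```bash
python3 - <<'E'
from h import *
from scipy.optimize import least_squares
go(.435,.0168,.12,94.5)
for n in('top','side'):
    F=[read_camera(n) for _ in range(5)]
    D=np.median([f[1] for f in F],0); p=np.mean([f[0] for f in F],0)
    P=cloud(n,D); Z=P[...,2]
    near=(abs(P[...,0]-.5935)<.04)&(abs(P[...,1]-.254)<.04)
    s=P[near&(Z>.0665)&(Z<.0755)][:,:2]; t=P[near&(Z>.0805)][:,:2]; al=P[near&(Z>.0665)][:,:2]
    # fit centre+heading: area model of disc r15 plus finger to 27
    def cost(v):
        r=al-v[:2]; rr=np.hypot(*r.T); a=np.arctan2(r[:,1],r[:,0])-v[2]; a=np.arctan2(np.sin(a),np.cos(a))
        lx,ly=rr*np.cos(a),rr*np.sin(a)
        d1=np.maximum(rr-.015,0); d2=np.hypot(np.maximum(lx-.027,0)+np.maximum(-lx,0),np.maximum(abs(ly)-.003,0))
        return np.minimum(d1,d2)
    h=cv2.convexHull((s*1e4).astype(np.float32))
    r=least_squares(cost,[.594,.254,-.3],loss='soft_l1',f_scale=.001,x_scale=[.001,.001,.1],diff_step=1e-4)
    print(n,len(al),len(t),'fit',r.x[:2].round(4),np.degrees(r.x[2]).round(1),'tip',t.mean(0).round(4),cv2.minAreaRect(t.astype(np.float32)))
    a=P[(abs(P[...,0]-.594)<.15)&(abs(P[...,1]-.254)<.15)&(abs(Z-.06)<.004)][:,:2]; print('amp',cv2.minAreaRect(a.astype(np.float32)))
    k=P[(abs(P[...,0]-.435)<.04)&(abs(P[...,1]-.017)<.04)&(Z>.033)][:,:2]; print('knob',k.mean(0).round(4),cv2.minAreaRect(k.astype(np.float32)))
E
```

```text
t 16.65 pos [ 0.5951 -0.2804  0.2443] head -7.24 tilt 0.04 F [ 1.12  0.85 -0.14] w 0.0654 -> delta [ 0.1246  0.2746 -0.1962] turn -101.7
top 227 32 fit [0.5952 0.2537] -15.5 tip [0.5944 0.2531] ((0.5946300029754639, 0.25322526693344116), (0.011161438189446926, 0.009817572310566902), 88.73377990722656)
amp ((0.5617104172706604, 0.25847017765045166), (0.21752892434597015, 0.24669334292411804), 80.4189682006836)
knob [0.435  0.0165] ((0.4347212314605713, 0.01688458025455475), (0.03630506992340088, 0.013412989675998688), 2.251591444015503)
side 165 24 fit [0.5953 0.254 ] -17.3 tip [0.5941 0.2555] ((0.5940240025520325, 0.25531360507011414), (0.010518965311348438, 0.007576426025480032), 67.65021514892578)
amp ((0.5617017149925232, 0.25965288281440735), (0.21954208612442017, 0.24872231483459473), 80.3498764038086)
knob [0.4355 0.0184] ((0.4360596835613251, 0.015233252197504044), (0.03784234821796417, 0.017602218315005302), 5.175523281097412)
```

Call:
step_arm --pt "0.2 0 0.03 -0.02 -10" --pt "0.2 0.02 0.07 -0.05 -20" --pt "0.2 0.04 0.12 -0.085 -30" --pt "0.2 0.06 0.16 -0.115 -40" --pt "0.2 0.08 0.2 -0.145 -51" --pt "0.2 0.1 0.24 -0.175 -61" --pt "0.2 0.11 0.265 -0.19 -71" --pt "0.2 0.124 0.275 -0.196 -81" --pt "0.2 0.124 0.275 -0.196 -91" --pt "0.2 0.124 0.275 -0.196 -101" --pt "0.2 0.124 0.275 -0.196 -101" --pt "0.2 0.124 0.275 -0.196 -101" --newtons 40

```text
time_s: 18.65
tool_pos: [0.4355, 0.0166, 0.1209]
tool_rot: [-147.0, 90.0, -53.5]
force: [0.0, 0.6, -0.2]
grip_width: 0.0523
```

```bash
python3 - <<'E'
from h import *
go(.435,.0167,.0,94)
print(monitor.get_obs()['qpos'].round(1))
tips()
E
```

```text
t 18.65 pos [0.4355 0.0166 0.1209] head 93.57 tilt 0.02 F [ 0.03  0.56 -0.21] w 0.0523 -> delta [0.1209 0.0005 0.0002] turn -0.4
[ 49.6  -4.1 -52.6 116.6  -3.5  65.9  92. ]
finger 1 52 tool x 50/90/max [-0.0501 -0.0379 -0.0352 -0.0278] y,z [0.0014 0.0358]
```

Call:
step_arm --pt "0.2 0.04 0 0 0" --pt "0.2 0.08 0 0 0" --pt "0.2 0.105 0 0 0" --pt "0.2 0.115 0 0 0" --pt "0.2 0.121 0 0 0" --pt "0.2 0.121 0 0 0"

```text
time_s: 19.45
tool_pos: [0.436, 0.0165, 0.0003]
tool_rot: [-109.4, 90.0, -15.7]
force: [-0.2, -0.4, -0.1]
grip_width: 0.0523
```

```bash
python3 - <<'E'
from h import *
go(.435,.0167,.0,94)
print(monitor.get_obs()['qpos'].round(1))
tips()
E
```

```text
t 19.45 pos [4.36e-01 1.65e-02 3.00e-04] head 93.7 tilt 0.04 F [-0.18 -0.41 -0.14] w 0.0523 -> delta [0.0003 0.001  0.0003] turn -0.3
[ 45.7  10.2 -53.6 123.2  10.6  51.1  79.6]
finger 1 116 tool x 50/90/max [-0.0344 -0.0228 -0.02   -0.0093] y,z [0.0002 0.0345]
```

Call:
step_arm --pt "0.2 0.001 0 0 0" --pt "-1 0.001 0 0 0" --pt "-1 0.001 0 0 0" --pt "-1 0.001 0 0 0" --pt "-1 0.001 0 0 0" --pt "-1 0.001 0 0 0" --pt "-1 0.001 0 0 0" --pt "-1 0.001 0 0 0"

```text
time_s: 20.5
tool_pos: [0.4372, 0.0186, 0.0009]
tool_rot: [-65.2, 89.9, 28.6]
force: [-3.7, 4.6, 18.5]
grip_width: 0.0275
```

Call:
step_arm --pt "-1 -0.02 0 0 0" --pt "-1 -0.05 0 0 0" --pt "-1 -0.09 0 0 0" --pt "-1 -0.13 0 0 0" --pt "-1 -0.16 0 0 0" --pt "-1 -0.16 0 0 0"

```text
time_s: 21.25
tool_pos: [0.4372, 0.0164, 0.1609]
tool_rot: [-118.9, 89.7, -25.2]
force: [0.2, -0.3, -1.4]
grip_width: 0.0282
```

```bash
python3 - <<'E'
from h import *
go(.5953,.2538,.13,73.5)
p,d=read_camera('side'); P=cloud('side',d)
o=monitor.get_obs(); M=rot(o['tool_rot']); L=(P.reshape(-1,3)-o['tool_pos'])@M
a=L[(abs(L[:,1])<.035)&(abs(L[:,2])<.035)&(L[:,0]>-.03)&(L[:,0]<.06)]
h=np.histogram(a[:,0],np.arange(-.03,.062,.004)); print(list(zip((h[1][:-1]*1e3).round().astype(int),h[0])))
for x0 in np.arange(-.02,.03,.006):
    b=a[(a[:,0]>x0)&(a[:,0]<x0+.006)]
    if len(b)>3: print(x0.round(3),b.min(0).round(4),b.max(0).round(4))
E
```

```text
t 21.25 pos [0.4372 0.0164 0.1609] head 93.71 tilt 0.28 F [ 0.19 -0.32 -1.35] w 0.0282 -> delta [ 0.0311 -0.173   0.2268] turn 20.2
[(np.int64(-30), np.int64(38)), (np.int64(-26), np.int64(41)), (np.int64(-22), np.int64(30)), (np.int64(-18), np.int64(31)), (np.int64(-14), np.int64(38)), (np.int64(-10), np.int64(22)), (np.int64(-6), np.int64(1)), (np.int64(-2), np.int64(0)), (np.int64(2), np.int64(0)), (np.int64(6), np.int64(0)), (np.int64(10), np.int64(0)), (np.int64(14), np.int64(0)), (np.int64(18), np.int64(0)), (np.int64(22), np.int64(0)), (np.int64(26), np.int64(0)), (np.int64(30), np.int64(0)), (np.int64(34), np.int64(0)), (np.int64(38), np.int64(0)), (np.int64(42), np.int64(0)), (np.int64(46), np.int64(0)), (np.int64(50), np.int64(0)), (np.int64(54), np.int64(0))]
-0.02 [-0.02   -0.0282 -0.0049] [-0.014   0.0186  0.0201]
-0.014 [-0.014  -0.0279 -0.0055] [-0.0081  0.0193  0.0181]
-0.008 [-0.0079 -0.0217 -0.0052] [-0.0057  0.0076  0.0138]
```

The opening reads 28 mm, though the bar grip should be 14 mm, and the force was 18 N up while closing. I need a close look.

```bash
python3 - <<'E'
from h import *
p,d=read_camera('side'); P=cloud('side',d)
p2,d2=read_camera('top')
m=camera_model('side'); c=rot(m['attitude']).T@(np.array([.437,.016,.19])-m['xyz']); u,v=(c[:2]/c[2]*m['fx']+[m['cx'],m['cy']]).astype(int); print(u,v)
im=np.zeros((500,790,3),np.uint8); im[:,:400]=cv2.resize(p[v-50:v+50,u-40:u+40],(400,500),interpolation=2)
im[:390,400:]=cv2.resize(p2[240:370,230:360],(390,390),interpolation=2); save('k1.png',im)
E
```

```text
356 231
```

View pics/k1.png

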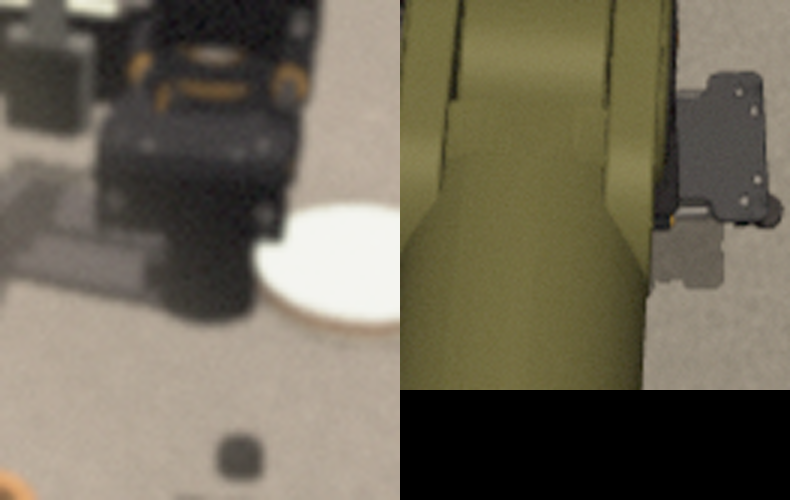

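```bash
python3 - <<'E'
from h import *
F=[read_camera('side') for _ in range(4)]
D=np.median([f[1] for f in F],0); P=cloud('side',D)
o=monitor.get_obs(); print(o['grip_width'],o['force'].round(2)); M=rot(o['tool_rot']); L=(P.reshape(-1,3)-o['tool_pos'])@M
for x0 in np.arange(-.066,0,.004):
    b=L[(L[:,0]>x0)&(L[:,0]<x0+.004)&(abs(L[:,1])<.035)&(abs(L[:,2])<.06)]
    if len(b)<3: continue
    c=b[abs(b[:,1])<.007]; nz=b[b[:,1]<-.022]
    print(x0.round(3),len(b),'y',b[:,1].min().round(4),b[:,1].max().round(4),'z mid',np.median(c[:,2]).round(4) if len(c) else 0,'zmax',b[:,2].max().round(4),'nose z',nz[:,2].round(3)[:6])
E
```

```text
0.028084337719569995 [ 0.21 -0.17 -0.56]
-0.054 12 y -0.0102 0.0103 z mid 0.0246 zmax 0.0273 nose z []
-0.05 16 y -0.0103 0.0102 z mid 0.0239 zmax 0.0249 nose z []
-0.046 16 y -0.0102 0.0104 z mid 0.023 zmax 0.0242 nose z []
-0.042 18 y -0.0101 0.0103 z mid 0.0219 zmax 0.0239 nose z []
-0.038 26 y -0.0169 0.019 z mid 0.0223 zmax 0.0265 nose z []
-0.034 32 y -0.0168 0.0193 z mid 0.0228 zmax 0.0249 nose z []
-0.03 28 y -0.019 0.0173 z mid 0.0218 zmax 0.0233 nose z []
-0.026 39 y -0.0162 0.0191 z mid 0.0213 zmax 0.025 nose z []
-0.022 40 y -0.0274 0.0196 z mid 0.0212 zmax 0.0227 nose z [-0.009 -0.007 -0.005 -0.003 -0.005 -0.001]
-0.018 24 y -0.027 0.0199 z mid 0.0136 zmax 0.0167 nose z [-0.004 -0.003 -0.003 -0.002]
-0.014 45 y -0.0271 0.0203 z mid 0.0155 zmax 0.0182 nose z [-0.004 -0.004 -0.001 -0.001 -0.003 -0.001]
-0.01 30 y -0.0266 0.0206 z mid 0.0149 zmax 0.016 nose z [-0.    -0.001]
-0.006 3 y -0.0145 0.0167 z mid 0 zmax 0.0101 nose z []
```

The knob seems off-centre between the fingers by about 5 mm, so I'll look at the grip from the flank. Moving toward the shaft with the jaws turned side-on to the camera.

Call:
step_arm --pt "-1 0 -0.02 0.025 10" --pt "-1 0 -0.045 0.06 20" --pt "-1 0 -0.075 0.1 30" --pt "-1 0 -0.105 0.14 40" --pt "-1 0 -0.135 0.18 50" --pt "-1 0 -0.16 0.21 60" --pt "-1 0 -0.173 0.227 70" --pt "-1 0 -0.173 0.227 74" --pt "-1 0 -0.173 0.227 74"

```text
time_s: 22.72
tool_pos: [0.593, 0.2546, 0.1576]
tool_rot: [176.8, 89.9, -163.4]
force: [0.9, -0.2, -0.2]
grip_width: 0.0282
```

```bash
python3 - <<'E'
from h import *
go(.5953,.2538,.13,73.5)
F=[read_camera('side') for _ in range(4)]
D=np.median([f[1] for f in F],0); P=cloud('side',D); p=np.mean([f[0] for f in F],0).astype(np.uint8)
o=monitor.get_obs(); print(o['grip_width'],o['qpos'].round(1)); M=rot(o['tool_rot']); L=(P.reshape(-1,3)-o['tool_pos'])@M
for x0 in np.arange(-.066,0.004,.004):
    b=L[(L[:,0]>x0)&(L[:,0]<x0+.004)&(abs(L[:,1])<.035)&(abs(L[:,2])<.06)]
    if len(b)<3: continue
    print(x0.round(3),len(b),'y',b[:,1].min().round(4),b[:,1].max().round(4),'z',b[:,2].min().round(4),b[:,2].max().round(4))
m=camera_model('side'); c=rot(m['attitude']).T@(np.array(o['tool_pos'])+[0,0,.02]-m['xyz']); u,v=(c[:2]/c[2]*m['fx']+[m['cx'],m['cy']]).astype(int); print(u,v)
g=cv2.resize(p[v-45:v+45,u-60:u+60],(800,600),interpolation=2); save('k2.png',np.clip(g.astype(float)*1.8,0,255).astype(np.uint8))
E
```

```text
t 22.725 pos [0.593  0.2546 0.1576] head 19.88 tilt 0.1 F [ 0.92 -0.16 -0.2 ] w 0.0282 -> delta [ 0.0276 -0.0016  0.002 ] turn -53.6
0.0277206041581957 [ 12.4  27.3 -50.9  86.   21.5  76.9 -20.5]
-0.066 30 y 0.0072 0.0124 z -0.0271 0.0279
-0.062 27 y 0.0067 0.0119 z -0.027 0.0264
-0.058 26 y 0.0077 0.0119 z -0.0249 0.0265
-0.054 22 y 0.0073 0.0117 z -0.0247 0.0251
-0.05 18 y 0.0058 0.0113 z -0.0229 0.0254
-0.046 34 y -0.0073 0.0161 z -0.0227 0.0238
-0.042 114 y -0.0195 0.0195 z -0.0207 0.0223
-0.038 36 y -0.0124 0.0208 z -0.0205 0.0225
-0.034 36 y -0.0024 0.0198 z -0.0223 0.0227
-0.03 37 y 0.005 0.0212 z -0.022 0.0231
-0.026 42 y -0.0117 0.0211 z -0.0219 0.0232
-0.022 107 y -0.0174 0.0217 z -0.0238 0.0217
-0.018 47 y 0.0035 0.0224 z -0.0237 0.0147
-0.014 45 y 0.0023 0.0229 z -0.0235 0.0167
-0.01 43 y 0.002 0.0225 z -0.0233 0.017
-0.006 34 y 0.0041 0.0234 z -0.0231 0.0171
-0.002 5 y 0.0028 0.0199 z -0.0231 -0.0115
249 291
```

View pics/k2.png

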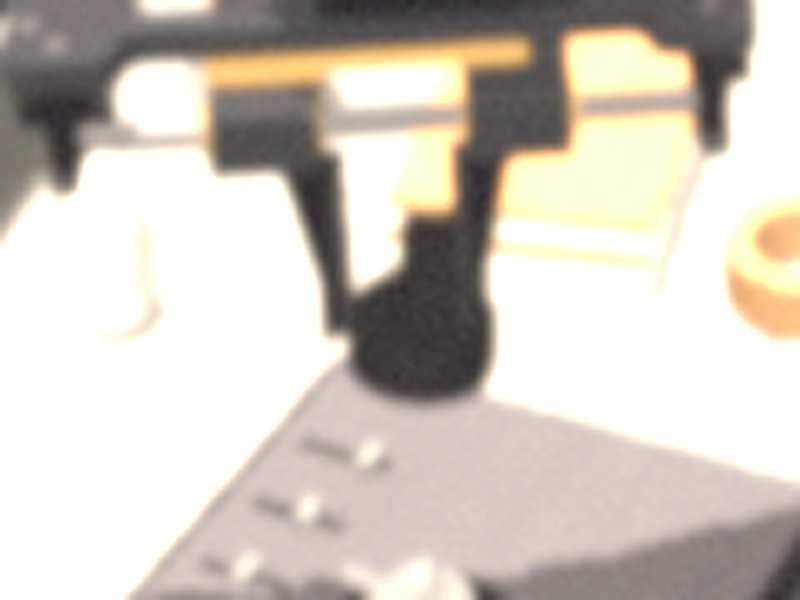

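The flank view shows it clearly. The right finger bears on the bar's face at (480,250), but the left finger slipped beside the skirt at (340,330), so the knob sits 7 mm off centre (7+21 = 28 mm). I gripped too low. I'll put it back on the table and regrasp about 5 mm higher, re-centred.

Call:
step_arm --pt "-1 0 -0.015 -0.02 -10" --pt "-1 0.01 -0.04 -0.055 -20" --pt "-1 0.02 -0.07 -0.095 -30" --pt "-1 0.03 -0.1 -0.135 -40" --pt "-1 0.04 -0.13 -0.175 -50" --pt "-1 0.05 -0.155 -0.207 -53.5" --pt "-1 0.058 -0.168 -0.223 -53.5" --pt "-1 0.058 -0.168 -0.223 -53.5" --pt "-1 0.058 -0.168 -0.223 -53.5"

```text
time_s: 24.05
tool_pos: [0.441, 0.0217, 0.1014]
tool_rot: [-73.5, 89.9, -0.2]
force: [1.2, 0.1, -0.5]
grip_width: 0.0278
```

```bash
python3 - <<'E'
from h import *
go(.44,.02,.003,73.5)
E
```

```text
t 24.05 pos [0.441  0.0217 0.1014] head 73.3 tilt 0.08 F [ 1.19  0.06 -0.47] w 0.0278 -> delta [ 0.0984  0.0006 -0.0019] turn -0.2
```

Call:
step_arm --pt "-1 0.03 0 0 0" --pt "-1 0.06 0 0 0" --pt "-1 0.08 0 0 0" --pt "-1 0.09 0 0 0" --pt "-1 0.096 0 0 0" --pt "-1 0.098 0 0 0" --pt "-1 0.098 0 0 0"

```text
time_s: 24.92
tool_pos: [0.4407, 0.0209, 0.0033]
tool_rot: [-100.3, 89.9, -27.0]
force: [-1.1, 0.1, -0.2]
grip_width: 0.0278
```

Call:
step_arm --pt "-1 0.001 0 0 0" --pt "-1 0.002 0 0 0" --pt "-0.2 0.002 0 0 0" --pt "0.2 0.002 0 0 0" --pt "0.2 0.002 0 0 0" --pt "0.2 0.002 0 0 0" --pt "0.2 -0.006 0 0 0" --pt "0.2 -0.04 0 0 0" --pt "0.2 -0.07 0 0 0" --pt "0.2 -0.07 0 0 0"

```text
time_s: 26.18
tool_pos: [0.4419, 0.0202, 0.0747]
tool_rot: [-109.8, 89.7, -36.6]
force: [-0.0, -0.8, -0.1]
grip_width: 0.0519
```

```bash
python3 - <<'E'
from h import *
go(.44,.02,.004,73.5)
o=monitor.get_obs(); M=rot(o['tool_rot'])
F=[read_camera('side') for _ in range(5)]
P=cloud('side',np.median([f[1] for f in F],0)).reshape(-1,3)
near=P[(abs(P[:,0]-.44)<.045)&(abs(P[:,1]-.02)<.045)]
print('top z pct',np.percentile(near[near[:,2]<.05][:,2],[98,99.5]).round(4))
k=near[(near[:,2]>.034)&(near[:,2]<.046)]; print('bar',len(k),k.mean(0).round(4),cv2.minAreaRect(k[:,:2].astype(np.float32)))
L=(k-o['tool_pos'])@M; print('tool frame bar y,z',L[:,1:].min(0).round(4),L[:,1:].max(0).round(4))
s=near[(near[:,2]>.012)&(near[:,2]<.024)]; L=(s-o['tool_pos'])@M; print('skirt tool y,z',L[:,1:].min(0).round(4),L[:,1:].max(0).round(4)); n=L[L[:,1]<-.022]; print('nose z',n[:,1:].round(3).tolist()[:10])
tips()
T=read_camera('top'); Q=cloud('top',T[1]).reshape(-1,3); k=Q[(abs(Q[:,0]-.44)<.045)&(abs(Q[:,1]-.02)<.045)&(Q[:,2]>.033)&(Q[:,2]<.045)]; print('top bar',len(k))
E
```

```text
t 26.175 pos [0.4419 0.0202 0.0747] head 73.17 tilt 0.28 F [-0.03 -0.77 -0.13] w 0.0519 -> delta [ 0.0707  0.002  -0.0006] turn -0.3
top z pct [0.0408 0.0417]
bar 97 [0.4387 0.021  0.0394] ((0.4387827515602112, 0.01900886371731758), (0.014948881231248379, 0.03774961829185486), 73.46341705322266)
tool frame bar y,z [-0.0161 -0.0095] [0.0216 0.0055]
skirt tool y,z [-0.0263 -0.0085] [0.0222 0.0179]
nose z [[-0.025, -0.004], [-0.023, -0.003], [-0.026, -0.001], [-0.024, -0.002], [-0.026, -0.0], [-0.022, 0.002], [-0.025, 0.001], [-0.025, 0.002], [-0.023, -0.0]]
finger -1 22 tool x 50/90/max [-0.0382 -0.03   -0.0271 -0.0253] y,z [ 0.0056 -0.0272]
top bar 0
```

Call:
step_arm --pt "0.2 0.02 0.002 -0.001 0" --pt "0.2 0.045 0.002 -0.001 0" --pt "0.2 0.06 0.002 -0.001 0" --pt "0.2 0.069 0.002 -0.001 0" --pt "0.2 0.069 0.002 -0.001 0" --pt "-0.3 0.069 0.002 -0.001 0" --pt "-1 0.069 0.002 -0.001 0" --pt "-1 0.069 0.002 -0.001 0" --pt "-1 0.069 0.002 -0.001 0" --pt "-1 0.069 0.002 -0.001 0" --pt "-1 0.069 0.002 -0.001 0"

```text
time_s: 27.9
tool_pos: [0.438, 0.0204, 0.0039]
tool_rot: [-161.1, 90.0, -87.9]
force: [-0.4, -0.1, 1.3]
grip_width: 0.0135
```

Opening 13.5 mm: the bar is gripped properly now. Lifting and moving over the shaft.

```bash
python3 - <<'E'
from h import *
go(.5953,.2538,.125,73.5)
E
```

```text
t 27.9 pos [0.438  0.0204 0.0039] head 73.22 tilt 0.02 F [-0.37 -0.12  1.27] w 0.0135 -> delta [-0.1211 -0.0832  0.2689] turn -0.3
```

Call:
step_arm --pt "-1 -0.02 0 0 0" --pt "-1 -0.06 0 0 0" --pt "-1 -0.1 -0.01 0.03 0" --pt "-1 -0.13 -0.022 0.07 0" --pt "-1 -0.13 -0.035 0.115 0" --pt "-1 -0.13 -0.05 0.16 0" --pt "-1 -0.13 -0.065 0.21 0" --pt "-1 -0.13 -0.078 0.25 0" --pt "-1 -0.121 -0.083 0.269 0" --pt "-1 -0.121 -0.083 0.269 0" --pt "-1 -0.121 -0.083 0.269 0"

```text
time_s: 29.28
tool_pos: [0.5947, 0.2532, 0.1246]
tool_rot: [158.7, 89.9, -128.1]
force: [-0.4, -1.1, -1.3]
grip_width: 0.0134
```

```bash
cat >> h.py <<'E'
def rel():
    o=monitor.get_obs(); M=rot(o['tool_rot']); t=np.array(o['tool_pos']); print('w',round(o['grip_width'],4))
    F=[read_camera('side') for _ in range(5)]
    P=cloud('side',np.median([f[1] for f in F],0)).reshape(-1,3); L=(P-t)@M; b=t[2]-.0039
    s=L[(P[:,2]>b+.001)&(P[:,2]<b+.017)&(abs(L[:,1])<.035)&(abs(L[:,2])<.03)]
    print('underside z',b.round(4),'lowest knob z',P[(P[:,2]>b-.008)&(abs(L[:,1])<.03)&(abs(L[:,2])<.03)][:,2].min().round(4))
    from scipy.optimize import least_squares
    c=s[s[:,1]>-.018]; f=lambda v:np.hypot(c[:,1]-v[0],c[:,2]-v[1])-.021
    r=least_squares(f,[0,0],loss='soft_l1',f_scale=.001); print('skirt centre in tool y,z',r.x.round(4),'n',len(c),'rms',np.std(r.fun).round(4))
    n=s[s[:,1]<r.x[0]-.0235]; print('nose angle in tool',np.degrees(np.arctan2(n[:,2]-r.x[1],-(n[:,1]-r.x[0]))).round().tolist()[:15])
E
python3 - <<'E'
from h import *
go(.5953,.2538,.09,73.5); rel()
E
```

```text
t 29.275 pos [0.5947 0.2532 0.1246] head 73.2 tilt 0.07 F [-0.37 -1.1  -1.34] w 0.0134 -> delta [ 0.0346 -0.0004  0.0008] turn -0.3
w 0.0134
underside z 0.1207 lowest knob z 0.12
skirt centre in tool y,z [-0.0023 -0.0009] n 148 rms 0.0009
nose angle in tool [10.0, 9.0, 10.0, 10.0, 8.0, 5.0]
```

Knob hangs straight; its centre in the tool is about (−1, −1) mm. Descending to the shaft with force check.

Call:
step_arm --pt "-1 0.015 0.001 0.001 0" --pt "-1 0.028 0.001 0.001 0" --pt "-1 0.034 0.001 0.001 0" --pt "-1 0.037 0.001 0.001 0" --pt "-1 0.039 0.001 0.001 0" --pt "-1 0.041 0.001 0.001 0" --pt "-1 0.041 0.001 0.001 0"

```text
time_s: 30.4
tool_pos: [0.5945, 0.2549, 0.0837]
tool_rot: [-164.1, 90.0, -90.9]
force: [-0.2, -1.1, -0.1]
grip_width: 0.014
```

Call:
step_arm --pt "-1 0.002 0 0 0" --pt "-1 0.004 0 0 0" --pt "-1 0.006 0 0 0" --pt "-1 0.006 0 0 0"

```text
time_s: 30.9
tool_pos: [0.5944, 0.2549, 0.0774]
tool_rot: [169.4, 90.0, -117.4]
force: [0.2, -3.4, -1.5]
grip_width: 0.0137
```

```bash
python3 - <<'E'
from h import *
go(.5953,.2538,.069,73.5); rel()
E
```

```text
t 30.9 pos [0.5944 0.2549 0.0774] head 73.21 tilt 0.04 F [ 0.25 -3.37 -1.53] w 0.0137 -> delta [ 0.0084 -0.0012 -0.0008] turn -0.3
w 0.0137
underside z 0.0735 lowest knob z 0.0709
skirt centre in tool y,z [-0.0021 -0.0008] n 143 rms 0.0008
nose angle in tool [10.0]
```

It slid onto the shaft with almost no axial force. Pressing on, grip at 60 N.

Call:
step_arm --pt "-1 0.001 0 -0.001 0" --pt "-1 0.002 0 -0.001 0" --pt "-1 0.003 0 -0.001 0" --pt "-1 0.004 0 -0.001 0" --pt "-1 0.005 0 -0.001 0" --pt "-1 0.006 0 -0.001 0" --pt "-1 0.006 0 -0.001 0" --newtons 60

```text
time_s: 32.02
tool_pos: [0.5942, 0.2549, 0.0724]
tool_rot: [-37.2, 90.0, 36.0]
force: [-1.0, -2.6, 5.5]
grip_width: 0.0134
```

Call:
step_arm --pt "-1 0.001 0 0 0" --pt "-1 0.002 0 0 0" --pt "-1 0.003 0 0 0" --pt "-1 0.004 0 0 0" --pt "-1 0.004 0 0 0"

```text
time_s: 32.65
tool_pos: [0.5943, 0.2548, 0.0692]
tool_rot: [-65.5, 90.0, 7.7]
force: [-2.0, -2.4, 9.4]
grip_width: 0.0134
```

Call:
step_arm --pt "-1 0.001 0 0 0" --pt "-1 0.002 0 0 0" --pt "-1 0.002 0 0 0" --pt "-1 0.002 0 0 0" --pt "-1 0.002 0 0 0"

```text
time_s: 33.28
tool_pos: [0.5944, 0.2549, 0.0688]
tool_rot: [-88.0, 89.9, -14.8]
force: [-5.9, -4.4, 18.0]
grip_width: 0.0137
```

```bash
python3 - <<'E'
from h import *
go(.5953,.2538,.069,73.5); rel()
p,d=read_camera('side'); P=cloud('side',d); q=P.reshape(-1,3)
n=q[(abs(q[:,0]-.595)<.035)&(abs(q[:,1]-.254)<.035)&(q[:,2]>.05)&(q[:,2]<.11)]
h=np.histogram(n[:,2],np.arange(.056,.11,.004)); print(list(zip((h[1][:-1]*1e3).round().astype(int).tolist(),h[0].tolist())))
for z0,z1 in((.035,.06),(.174,.2)):
    a=q[np.all((q>[.54,-.40,z0])&(q<[.66,-.17,z1]),1)]; print('headset',z0,len(a),a.min(0).round(3),a.max(0).round(3))
E
```

```text
t 33.275 pos [0.5944 0.2549 0.0688] head 73.22 tilt 0.09 F [-5.87 -4.38 17.96] w 0.0137 -> delta [-0.0002 -0.0012 -0.0008] turn -0.3
w 0.0137
underside z 0.0649 lowest knob z 0.059
skirt centre in tool y,z [-0.0017 -0.0009] n 142 rms 0.0009
nose angle in tool []
[(56, 145), (60, 361), (64, 36), (68, 41), (72, 35), (76, 38), (80, 65), (84, 36), (88, 28), (92, 31), (96, 32), (100, 61), (104, 42)]
headset 0.035 303 [ 0.56  -0.361  0.035] [ 0.63  -0.192  0.06 ]
headset 0.174 164 [ 0.578 -0.311  0.174] [ 0.612 -0.242  0.189]
```

Bottom stop reached: force rose from 9 to 18 N with almost no further travel. The skirt top at ≈0.083 puts the underside at 0.065, which matches the fully pressed flange. The headset is unmoved. Handing in while holding.

```bash
python3 -c "
from h import *
print(env.sign_off()); go(.594,.255,.069)"
```

```text
the job is handed in; nothing more can be done
None
the job is handed in; nothing more can be done
```

The headset is hanging by its crown on the bar, and the knob is seated on the D-shaft and held pressed to the bottom. I handed it in at about 33.6 s of 61 s; it reports no verdict.

**Last checks**
- **Headset:** it sits on the bar with crown top at about 0.183 m and was unmoved at the last look. The fingers were clear of it.
- **Knob:** the underside is at about 0.065 m, which is the flange height with the stem fully pressed. Force rose from 9 to 18 N with almost no further travel, so it is on the bottom stop. The bar grip opening reads 13.7 mm.
- **Alignment:** I set the knob's angle from the shaft's finger (about −16.5°) before inserting. At the end the nose was not visible in the depth data, so its final angle rests on that and on the smooth fit. A sideways force of up to about 7 N remained.
- **Bystanders:** I saw none disturbed in the pictures, but did not measure them again at the end.

**What went wrong and was mended**
- **First headset grip:** the jaws closed above the crown and missed. The pictures put the fingertips about 40 mm higher than the reported tool position implies, so I corrected for that from then on.
- **First knob grip:** it was too low, with one finger beside the skirt (28 mm opening instead of 14). I set the knob back on the table and regrasped it higher.

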